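Index the iron round to the multimeter

ROBOT

A 6-joint arm with a two-finger parallel gripper is mounted at the origin on the work surface. World frame = base frame: x ahead of the robot, y to its left, z up, the work surface at z = 0. Lengths are in m, angles in rad, forces in N, time in s.
With the tool pointing down it reaches from about 0.275 to 1 m from the base axis. Payload 8.4 kg.
Tool frame: the origin (TCP) lies on the centre line of the jaws, within the pads' length; the fingertips stand 17 mm ahead of it and the grasp point (between the pads) lies 2 mm behind it (bot.tcp_to_tips is the y of the fingertips in the tool frame, in m); y points along the fingers, z is the direction in which the jaws open and shut, and the axes are right-handed (so a half turn about y gives the same grasp; the last joint's range is limited). The gripper opens to 85 mm and grips with 20 to 120 N. Pads are 22 mm wide; open, the fingers measure 114 mm over their backs; the gripper's body (76 mm by 85 mm) begins 54 mm behind the grasp point. The pads swing forward as they close: fully open they stand 13 mm farther back than shut.
Start: joints at [-1.113, 0.353, 1.633, -0, 1.155, -0.002], TCP at [0.277, -0.56, 0.248] pointing down, gripper open.
Joint ranges: [-2.63, 2.63], [-0.92, 2.1], [0.06, 2.66], [-1.3, 4.44], [0, 2.69], [-3.02, 3.02]. Speed limits (rad/s): [2.22, 2.22, 2.79, 3.14, 3.14, 3.14].

INTERFACE

Orientations are given as a unit quaternion [x, y, z, w].
In Python, from workcell import bot, hand, kinematics, get_obs, vision, hand_in gives the robot as it stands. The module is installed in compiled form; this text tells all that it offers. Calls block until the motion is done:
- bot.reach(position, orientation): joint-space move of the TCP to a pose.
- bot.servo_line(position, ori=None, velocity=0.15): straight line of the TCP; ori=None keeps the orientation; velocity is the mean speed in m/s.
- bot.goto_joints(angles): joint-space move.
- hand.move_gripper(opening, strength=None): finger opening in m; strength is the grip in N (None keeps the last); returns when the fingers have stopped.
- bot.dwell(seconds).
- kinematics.solve_ik(position, orientation): joint angles nearest the present ones, or None.
- get_obs(): the state.
- vision.read_camera(name): name is "side" or "top" or "wrist"; returns a dict with "frame" (400x640x3 uint8, red, green, blue), "intrinsics" (3x3 intrinsics, pixels), "view" (4x4, takes a point from world to camera coordinates). Camera axes: x right, y down, z forward; pixel columns grow to the right and rows downward; lengths in m; the calibration is good to about 2 mm. A picture is of the moment at which its call begins. There is no depth.
A pose or a line that the arm cannot do raises bot.IKError and nothing moves.
- hand_in(): hands the job in, once; it reports no verdict.
The state is a dict: "time_s": time; "joint_pos": joint angles; "joint_vel": joint speeds; "joint_efforts": joint torques, N m; "position": TCP position; "orientation": TCP orientation; "wrist_force": force on the tool from outside, world axes, zero at the start; "ft_torque": the same for the moment, N m; "gripper_width": finger opening in m.
Only numpy, scipy, OpenCV 4.12 (cv2) and the standard library are available. Lean on these libraries where they do the work, as an engineer would, in place of code of your own. Each camera call takes 0.05 s, during which the arm holds its last target. There are 200 camera calls.

TASK

An opened iron is clamped on the indexing turntable. Pull up the turntable's spring plunger, turn the table by one hole so that the plunger knob and the iron's open heel come round towards the side where the multimeter lies, and let the plunger drop fully home in that next hole, with the table locked and the knob let go. The hole is hidden, roughly an eighth of a turn on, so feel for it gently and never force the pin; do not overshoot to the hole after it, and leave everything else on the bench where it is.

Things in the scene. Friction and masses are not known exactly. Their poses are not given: they have to be found in the camera images.
- holder: the turntable's fixed steel foot, bolted down, 210 mm across. Origin on the turning axis at bench height, z up. At the start the plunger and the iron's heel lie on its -x side (towards the robot, within 20 degrees), the iron's toe on its +x side. The iron is clamped on the disc: from 78 mm on the plunger's side of the axis to 122 mm on the other, 100 mm wide, top 104 mm above the bench
- index_centre (a point): centre of the fixed index plate's upper face, on the turning axis, 32 mm above the bench. The plate lies hidden under the disc; its holes are on a circle of 125 mm radius: one at the start (holder's -x side), the next on either side somewhere between 34 and 56 degrees on (shop-made, unevenly drilled), the one after at 90 degrees. Holes are 11 mm wide, the pin is 8 mm thick
- disc_centre (a point): centre of the top of the turning aluminium disc, 44 mm above the bench (inside the iron); the disc is 310 mm across and 10 mm thick and turns about this upright axis with the iron and the plunger on it
- knob (a point): centre of the plunger's round black pull knob: 26 mm across, 24 mm tall, axis upright, 125 mm from the turning axis; with the plunger home its centre is 86 mm above the bench. Below it a 10 mm stem, then the housing, 22 mm across, its top at 64 mm, fixed on the disc. The knob carries the disc round with it: it is the handle for turning
- plunger (a joint): how far the plunger is pulled up, m: 0 fully home in a hole, 0.008 the pin's end resting on the plate between holes, 0.012 upper stop. A spring pulls it down with about 4 N at 0 and 8 N at the stop: a knob let go, or loose between open fingers, goes down by itself onto the plate, or into a hole as the pin is dragged over one (below about 30 mm/s at the knob)
- turntable (a joint): disc angle, rad, 0 at the starting hole, growing anticlockwise from above; stops at +-1.75. Turning takes about 2 N at the knob, 4 to 7 N with the pin dragging on the plate. With the pin in a hole the disc is locked, 0.012 rad of play each way. The next hole lies 0.60 to 0.97 rad from the start, at negative angles if the multimeter is on the foot's +y side, at positive ones if on its -y side
- meter: multimeter lying on its back: a grey slab 150 x 78 x 34 mm with a round selector and a small screen, left or right of the turntable, about 300 mm from its axis. Origin at the centre of its underside, x along its length. To be left where it is
- tub: bystander: open white plastic tub, 90 mm across, 50 mm high; origin at the centre of its underside
- driver: bystander: large screwdriver lying down, 200 mm long; origin beneath its middle
- plug: bystander: white mains plug standing on its end, 34 mm across, 56 mm high; origin at the centre of its underside
- tin: bystander: closed steel tin, 60 mm across, 55 mm high; origin at the centre of its underside
- small_driver: bystander: small screwdriver lying down, 150 mm long; origin beneath its middle
- collar: bystander: brass collar lying flat, 40 mm across, 12 mm high; origin at the centre of its underside
Mind the look-alikes: they are no part of the job. Leave any green or red look-alike of the meter alone.

How it is judged:
On the way, in this order (a step that is already met when the one before it is completed fails the run):
1. the plunger is pulled up, clear of its starting hole (value of joint plunger above 0.0078 m and value of joint turntable between -0.25 and 0.25 rad), for 0.1 s.
2. the table is turned more than half way to the next hole on the multimeter's side (((y of meter in the frame of holder above 0 m and value of joint turntable between -1.1 and -0.35 rad) or (not (y of meter in the frame of holder above 0 m) and value of joint turntable between 0.35 and 1.1 rad))), for 0.1 s.
At the end, for the whole second after the job is handed in: the plunger is fully home (within 2 mm of its lower stop) in the next hole on the multimeter's side (table 0.57 to 1.0 rad from its start, that way), the table at rest (value of joint plunger below 0.002 m and ((y of meter in the frame of holder above 0 m and value of joint turntable between -1 and -0.57 rad) or (not (y of meter in the frame of holder above 0 m) and value of joint turntable between 0.57 and 1 rad)) and velocity of joint turntable between -0.05 and 0.05 rad/s); the robot touches nothing.
It fails at once if the plunger's pin is forced against the index plate with more than 25 N (contact force between plunger_c0 and anything else above 25 N).
It fails at once if the table is turned on to the hole after the next (more than 1.3 rad from the start) (value of joint turntable above 1.3 rad or value of joint turntable below -1.3 rad).
It fails at once if the multimeter or another thing on the bench is shifted by more than 25 mm (distance of any of meter, tub, driver, plug, tin, small_driver, collar from where it was at the start of the episode above 0.025 m).
It also fails if it takes over 51 s, if anything falls off the work surface, if the arm or the gripper's body presses on something with over 40 N, if the wrist force passes 120 N, or if a joint passes its speed limit or range.

## Working session

There is one attempt and no reset: what is moved stays moved. The work goes in short steps, each a Python script; the robot and the scene stay as the last script left them, time stands still between calls to the robot, and variables do not carry over. Pictures are saved under pics/ and viewed, about 8 in all and at most 12, crops included, and the job is handed in when it is done.

```bash
mkdir -p pics; python3 - <<'E'
from workcell import vision,get_obs
import cv2,numpy as np
for n in("top","side"):
    r=vision.read_camera(n);cv2.imwrite(f"pics/{n}0.png",r["frame"][:,:,::-1]);print(n,r["intrinsics"].tolist(),np.round(r["view"],4).tolist())
o=get_obs();print(o["time_s"],o["orientation"],o["gripper_width"])
E
```

```text
top [[434.9259087583127, 0.0, 310.0861485324224], [0.0, 434.9259087583127, 208.46917585256128], [0.0, 0.0, 1.0]] [[0.0209, -0.9997, 0.0086, -0.0049], [-0.9945, -0.0217, -0.1027, 0.5359], [0.1028, -0.0064, -0.9947, 1.008], [0.0, 0.0, 0.0, 1.0]]
side [[416.8211986887519, 0.0, 319.77536313376487], [0.0, 416.8211986887519, 198.1514814150839], [0.0, 0.0, 1.0]] [[-0.9935, -0.1141, 0.0026, 0.5276], [-0.0719, 0.608, -0.7907, 0.1111], [0.0887, -0.7857, -0.6122, 0.9155], [0.0, 0.0, 0.0, 1.0]]
0.1 [-0.16123215  0.68893436 -0.68806684  0.16105174] 0.08562381401678058
```

View pics/top0.png

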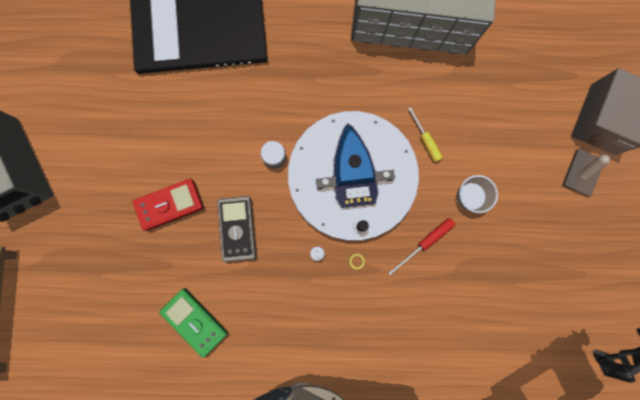

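View pics/side0.png

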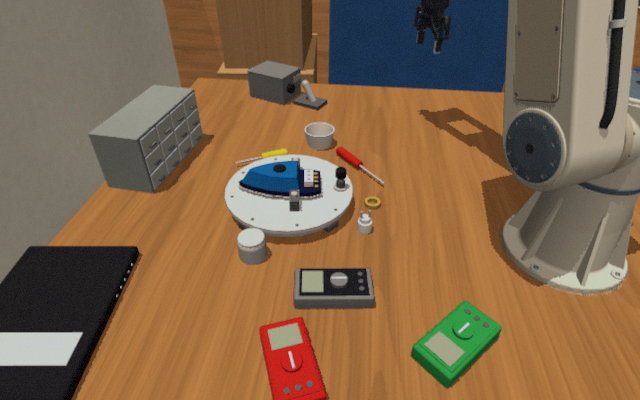

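The grey meter is on the left (+y) at top-view pixel (236,229), so the table must turn to negative angles. In the top view the disc centre is at about (353.5,175.5), the knob at (362,226) and the plug at (317,254).

```bash
cat > h.py <<'E'
from workcell import bot,hand,kinematics,get_obs,vision,hand_in
import cv2,numpy as np
from scipy.spatial.transform import Rotation as R
def back(r,uv,z):
    K,V=r["intrinsics"],r["view"];d=V[:3,:3].T@np.linalg.solve(K,[*uv,1]);c=-V[:3,:3].T@V[:3,3]
    return c+d*(z-c[2])/d[2]
def ori(a,flip=False):  # jaws open along tangent at polar angle a
    t=np.array([-np.sin(a),np.cos(a),0])*(-1 if flip else 1);y=np.array([0,0,-1.])
    return R.from_matrix(np.c_[np.cross(y,t),y,t]).as_quat()
E
python3 - <<'E'
from h import *
r=vision.read_camera("top");f=r["frame"]
# disc ellipse: bright low-saturation region
hsv=cv2.cvtColor(f,cv2.COLOR_RGB2HSV);m=((hsv[...,1]<60)&(hsv[...,2]>130)).astype(np.uint8)
cs,_=cv2.findContours(m,cv2.RETR_EXTERNAL,cv2.CHAIN_APPROX_NONE)
c=[c for c in cs if cv2.boundingRect(c)[0]<354<sum(cv2.boundingRect(c)[::2]) and cv2.boundingRect(c)[1]<150<cv2.boundingRect(c)[1]+cv2.boundingRect(c)[3]]
P=None
for k in c:
    if cv2.contourArea(k)<3000: continue
    p=np.array([back(r,q[0],.044)[:2] for q in cv2.convexHull(k)])
    s=np.linalg.lstsq(np.c_[2*p,np.ones(len(p))],(p**2).sum(1),rcond=None)[0];C=s[:2];print("disc",C,"rad",np.sqrt(s[2]+C@C),cv2.boundingRect(k))
k=back(r,(362,225),.098)[:2];print("knob",k,np.linalg.norm(k-C),np.degrees(np.arctan2(*(k-C)[::-1])))
print("plug",back(r,(317,254),.056),"meter",back(r,(236,229),.034))
cv2.imwrite("pics/topc.png",cv2.resize(f[190:290,290:410,::-1],None,fx=6,fy=6,interpolation=cv2.INTER_CUBIC)[:600])
a=np.arctan2(*(k-C)[::-1])
for fl in(0,1):
  print([None if (q:=kinematics.solve_ik([*(C+.125*np.array([np.cos(a-t),np.sin(a-t)])),.09],ori(a-t,fl))) is None else np.round(q,2) for t in(0,.5,1)])
E
```

```text
disc [ 0.61758558 -0.09285979] rad 0.1551464782220274 (288, 111, 131, 130)
knob [ 0.49431829 -0.10859014] 0.1242669283467422 -172.72769094039649
plug [ 0.42841685 -0.01131527  0.056     ] meter [0.48287215 0.17971745 0.034     ]
[array([-0.22,  0.39,  2.01, -0.  ,  0.74,  1.22]), array([-0.1 ,  0.39,  2.02, -0.  ,  0.74,  1.85]), array([ 0.  ,  0.43,  1.94, -0.  ,  0.77,  2.45])]
[array([-0.22,  0.39,  2.01, -0.  ,  0.74, -1.92]), array([-0.1 ,  0.39,  2.02, -0.  ,  0.74, -1.29]), array([ 0.  ,  0.43,  1.94, -0.  ,  0.77, -0.7 ])]
```

View pics/topc.png

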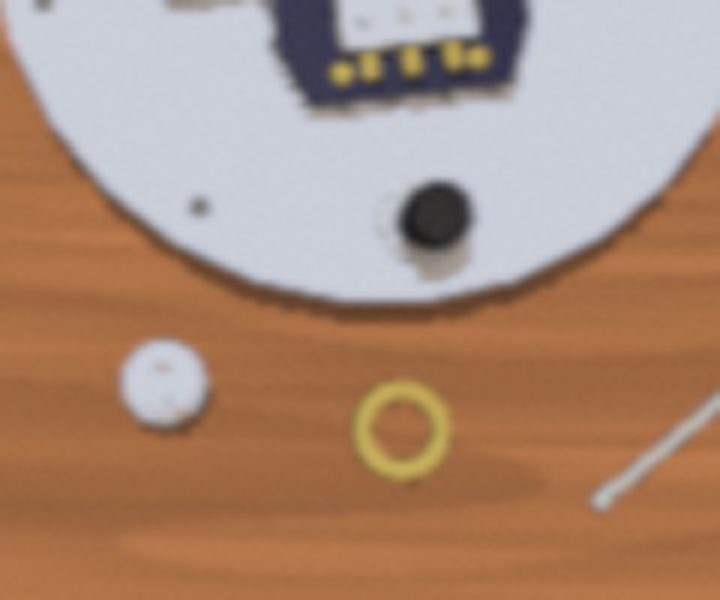

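Crop: the knob's top centre is at crop (436,214), which is full-image (362.7,225.7). That agrees with the estimate (radius 124 mm, angle -173°). Next I go above it and look with the wrist camera.

```bash
python3 - <<'E'
from h import *
C=np.array([.6176,-.0929]);a=np.radians(-172.7);k=C+.125*np.array([np.cos(a),np.sin(a)])
bot.reach([*k,.17],ori(a,1))
hand.move_gripper(.05,30)
r=vision.read_camera("wrist");cv2.imwrite("pics/w1.png",r["frame"][:,:,::-1])
np.savez("w1.npz",**r)
V=r["view"];
for z in(.098,.074):
  p=V[:3,:3]@[*k,z]+V[:3,3];p=r["intrinsics"]@p;print("predicted knob px",p[:2]/p[2])
o=get_obs();print(o["time_s"],o["position"],o["wrist_force"],o["gripper_width"])
E
```

```text
predicted knob px [320.82805294 213.83831261]
predicted knob px [320.79807324 204.78706039]
2.4833 [ 0.49359559 -0.1088864   0.16999778] [ 0.18940501  0.58921069 -0.1646364 ] 0.05038404577870548
```

View pics/w1.png

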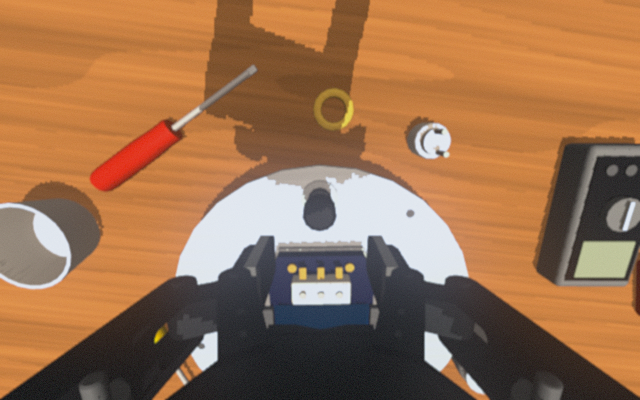

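Wrist view: the knob's top is at about (320,213) against a predicted (321,214), so it is well aligned. I'll descend and close gently, watching the side force.

```bash
python3 - <<'E'
from h import *
C=np.array([.6176,-.0929]);a=np.radians(-172.7);k=C+.125*np.array([np.cos(a),np.sin(a)]);t=np.array([-np.sin(a),np.cos(a)])
bot.servo_line([*k,.088],velocity=.08)
f0=np.array(get_obs()["wrist_force"]);s=0
def F():
    o=get_obs();f=np.array(o["wrist_force"])-f0;return o,f,f[:2]@t
for w in(.034,.030,.028,.027,.026,.025):
    hand.move_gripper(w,20);o,f,ft=F();print(w,round(o["gripper_width"],4),np.round(f,1),"tan",round(ft,1),round(s,4))
    for _ in range(4):
        if abs(ft)<3: break
        s+=np.sign(ft)*.0005; bot.servo_line([*(k+s*t),.088],velocity=.02);o,f,ft=F();print("  adj",round(s,4),round(ft,1))
    if o["gripper_width"]>w+.0008: break
hand.move_gripper(.02,45);o,f,ft=F();print(o["time_s"],o["gripper_width"],np.round(f,1),ft,o["position"])
E
```

```text
0.034 0.0341 [-0.6 -1.4 -0.6] tan 1.3 0
0.03 0.0302 [-1.6 -0.7 -0.4] tan 0.5 0
0.028 0.0281 [-1.5 -1.4  0.2] tan 1.2 0
0.027 0.027 [-1.  -2.4  0.3] tan 2.2 0
0.026 0.0258 [-1.1 -1.6  0.7] tan 1.4 0
0.025 0.0257 [-1.5 -3.4  2.8] tan 3.2 0
  adj 0.0005 -1.2
5.5083 0.024692756533143283 [-0.9  1.1  4.6] -1.1733949616919028 [ 0.49376614 -0.10909653  0.08819256]
```

```bash
python3 - <<'E'
from h import *
C=np.array([.6176,-.0929]);a=np.radians(-172.7)
p=np.array(get_obs()["position"]);r0=np.linalg.norm(p[:2]-C);a0=np.arctan2(*(p[:2]-C)[::-1])
print("r",r0,"a0",a0-2*np.pi*0)
for dz in(.004,.0075,.0102):
    bot.servo_line([p[0],p[1],p[2]+dz],velocity=.03);o=get_obs();print(dz,np.round(o["wrist_force"],1),round(o["gripper_width"],4))
bot.dwell(.2)
for th in np.arange(.05,.46,.05):
    b=a0-th
    bot.servo_line([*(C+r0*np.array([np.cos(b),np.sin(b)])),p[2]+.0102],ori(b,1),velocity=.05)
    f=np.array(get_obs()["wrist_force"]);print(round(th,2),"rad/tan/z",np.round([f[:2]@[np.cos(b),np.sin(b)],f[:2]@[-np.sin(b),np.cos(b)],f[2]],1))
r=vision.read_camera("side");cv2.imwrite("pics/s2.png",cv2.resize(r["frame"][120:260,200:420,::-1],None,fx=3.5,fy=3.5))
print(get_obs()["time_s"],a0,r0)
E
```

```text
r 0.12488855705249123 a0 -3.0115384859576566
0.004 [ 2.4  0.4 -6.7] 0.0247
0.0075 [ 2.9 -0.1 -7.1] 0.0247
0.0102 [ 3.  -0.  -8.8] 0.0248
0.05 rad/tan/z [-1.7 -0.3 -8.4]
0.1 rad/tan/z [-1.9 -1.2 -8.2]
0.15 rad/tan/z [-1.7 -0.1 -8. ]
0.2 rad/tan/z [-0.9 -0.8 -7.9]
0.25 rad/tan/z [-1.2 -1.2 -8.7]
0.3 rad/tan/z [ 0.4 -1.1 -7.5]
0.35 rad/tan/z [ 0.2 -1.2 -8.3]
0.4 rad/tan/z [ 1.5 -1.2 -8.1]
0.45 rad/tan/z [ 1.2 -0.7 -7.5]
9.0417 -3.0115384859576566 0.12488855705249123
```

View pics/s2.png

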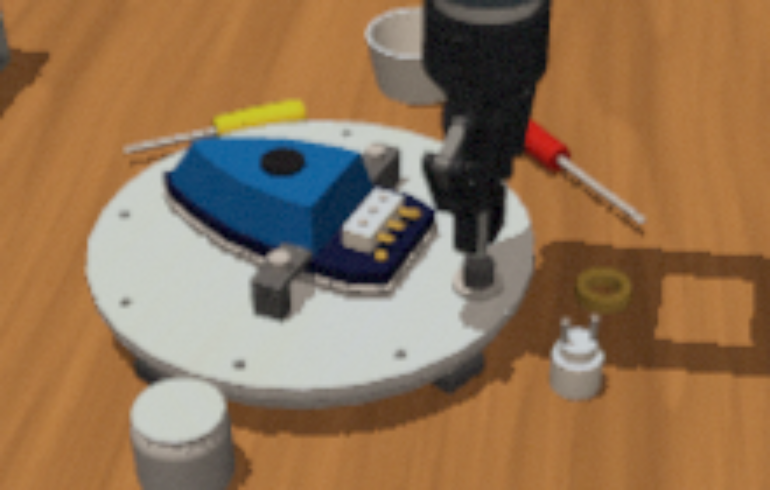

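The table has turned freely with the knob, and the bystanders haven't moved. Next I loosen the fingers so the pin rests on the plate, then drag slowly in steps of about 1 mm with a force stop.

```bash
cat > drag.py <<'E'
from h import *
C=np.array([.6176,-.0929]);a0=-3.01154;r0=.1249
def pose(th,z): b=a0-th;return [*(C+r0*np.array([np.cos(b),np.sin(b)])),z],ori(b,1),np.array([-np.sin(b),np.cos(b)])
def ften(th,f): return f[:2]@pose(th,0)[2]
E
python3 - <<'E'
from drag import *
hand.move_gripper(.029,20);p,q,_=pose(.45,.0945);bot.servo_line(p,q,velocity=.03);bot.dwell(.1)
f0=np.array(get_obs()["wrist_force"]);print("open",np.round(f0,1),get_obs()["gripper_width"],get_obs()["time_s"])
th=.45;L=[]
while th<1.02:
    th+=.008;p,q,_=pose(th,.0945);bot.servo_line(p,q,velocity=.012)
    o=get_obs();f=np.array(o["wrist_force"])-f0;ft=ften(th,f);L.append((round(th,3),round(ft,1),round(f[2],1)))
    if abs(ft)>9.5 or o["time_s"]>36: break
print(L);print(get_obs()["time_s"])
r=vision.read_camera("side");cv2.imwrite("pics/s3.png",cv2.resize(r["frame"][120:260,200:420,::-1],None,fx=3.5,fy=3.5))
E
```

```text
open [-0.1  0.2 -0.4] 0.028800628147104233 9.65
[(0.458, np.float64(0.7), np.float64(0.4)), (0.466, np.float64(3.4), np.float64(1.6)), (0.474, np.float64(6.2), np.float64(1.3)), (0.482, np.float64(5.7), np.float64(1.3)), (0.49, np.float64(5.0), np.float64(2.3)), (0.498, np.float64(3.8), np.float64(1.2)), (0.506, np.float64(5.0), np.float64(2.7)), (0.514, np.float64(5.6), np.float64(1.7)), (0.522, np.float64(4.8), np.float64(2.5)), (0.53, np.float64(4.2), np.float64(2.5)), (0.538, np.float64(4.8), np.float64(1.9)), (0.546, np.float64(5.0), np.float64(1.6)), (0.554, np.float64(4.1), np.float64(2.1)), (0.562, np.float64(3.8), np.float64(1.6)), (0.57, np.float64(5.0), np.float64(1.7)), (0.578, np.float64(4.6), np.float64(1.8)), (0.586, np.float64(4.1), np.float64(1.3)), (0.594, np.float64(3.8), np.float64(0.6)), (0.602, np.float64(4.2), np.float64(0.7)), (0.61, np.float64(4.3), np.float64(0.9)), (0.618, np.float64(3.9), np.float64(0.8)), (0.626, np.float64(4.0), np.float64(0.7)), (0.634, np.float64(3.0), np.float64(-0.0)), (0.642, np.float64(3.5), np.float64(0.7)), (0.65, np.float64(3.8)
[... 188 characters left out ...]
)), (0.69, np.float64(4.4), np.float64(0.2)), (0.698, np.float64(3.8), np.float64(0.3)), (0.706, np.float64(4.0), np.float64(-0.2)), (0.714, np.float64(4.2), np.float64(0.2)), (0.722, np.float64(3.2), np.float64(0.1)), (0.73, np.float64(3.5), np.float64(-0.2)), (0.738, np.float64(2.8), np.float64(-1.7)), (0.746, np.float64(2.9), np.float64(-2.3)), (0.754, np.float64(3.0), np.float64(-2.1)), (0.762, np.float64(1.8), np.float64(-0.6)), (0.77, np.float64(0.8), np.float64(0.3)), (0.778, np.float64(0.4), np.float64(-0.0)), (0.786, np.float64(0.8), np.float64(0.6)), (0.794, np.float64(5.5), np.float64(2.7)), (0.802, np.float64(9.2), np.float64(3.9)), (0.81, np.float64(13.7), np.float64(6.1))]
20.9
```

View pics/s3.png

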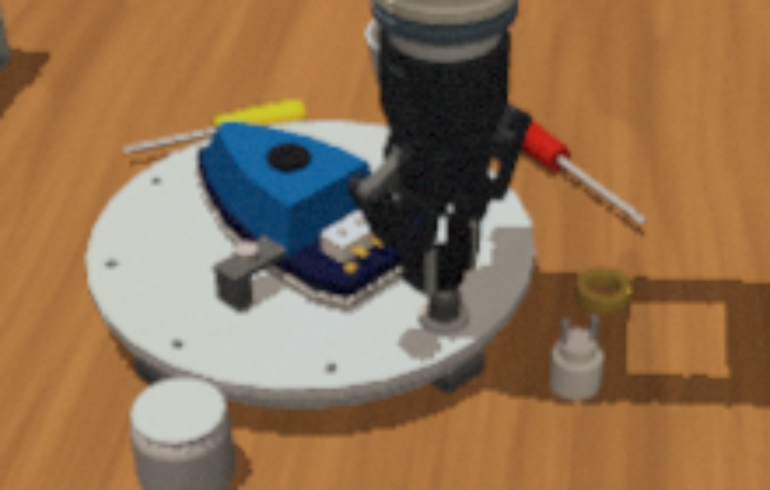

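The drag force fell to about 0.5 N around 0.77 rad, then rose steeply to 13.7 N at 0.81. That pattern means the pin dropped in and locked. I'll back off, release, rise clear and check the knob's height.

```bash
python3 - <<'E'
from drag import *
p,q,_=pose(.79,.0945);bot.servo_line(p,q,velocity=.02)
print(np.round(get_obs()["wrist_force"],1))
hand.move_gripper(.05,20)
p[2]=.20;bot.servo_line(p,q,velocity=.1)
p,q,_=pose(.79,.20);bot.servo_line([p[0]-.1,p[1]-.15,.28],velocity=.25)
for n in("side","top"):
    r=vision.read_camera(n);f=r["frame"];V=r["view"]
    for th in (.77,.79):
      for h in (0,.008):
        b=a0-th;P=[*(C+.125*np.array([np.cos(b),np.sin(b)])),.098+h];u=r["intrinsics"]@(V[:3,:3]@P+V[:3,3]);print(n,th,h,np.round(u[:2]/u[2],1))
    u=(u[:2]/u[2]).astype(int);x,y=u-[40,30];print("crop",x,y)
    cv2.imwrite(f"pics/{n}4.png",cv2.resize(f[y:y+60,x:x+80,::-1],None,fx=8,fy=8,interpolation=cv2.INTER_CUBIC))
print(get_obs()["time_s"],np.round(get_obs()["wrist_force"],1))
E
```

```text
[-1.5 -2.1  0.5]
side 0.77 0 [327.  191.5]
side 0.77 0.008 [327.1 188.5]
side 0.79 0 [326.3 192. ]
side 0.79 0.008 [326.3 189. ]
crop 286 159
top 0.77 0 [321.4 213.8]
top 0.77 0.008 [321.5 213.4]
top 0.79 0 [320.5 213.1]
top 0.79 0.008 [320.6 212.7]
crop 280 182
23.8083 [-0.2 -0.   0.5]
```

View pics/side4.png

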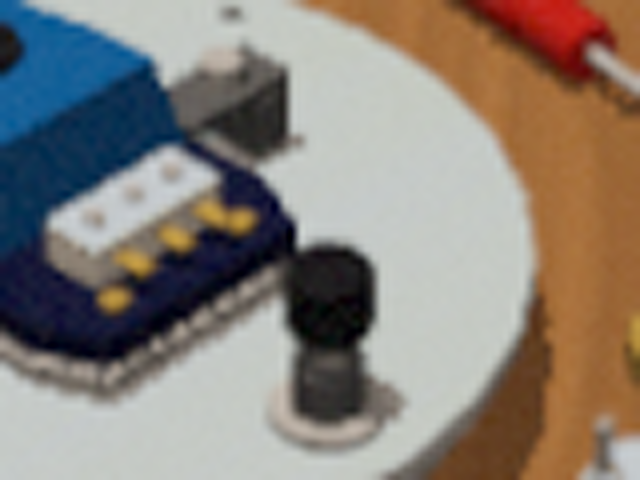

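View pics/top4.png

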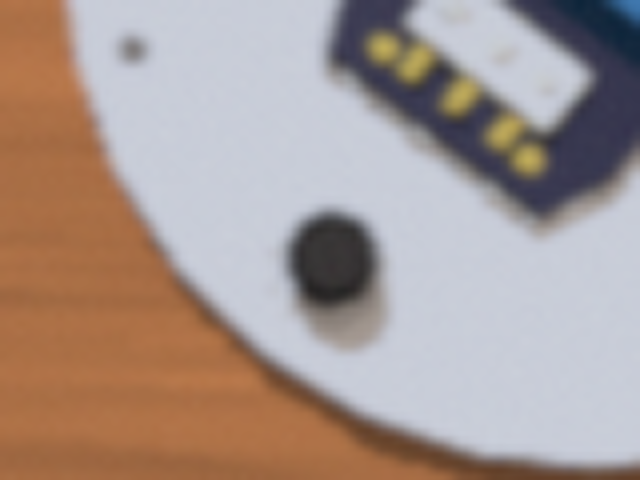

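Side view: the knob's top is at about (327.5,192). That matches the home prediction (327,191.5) and not the raised one (row 188.5). Top view: the knob is at (321.6,214), giving a table angle of about -0.77 rad.

```bash
python3 -c "
from workcell import hand_in;hand_in()"
```

```text
the job is handed in; nothing more can be done
```

The plunger is home in the next hole on the multimeter's side, the table is locked, and the job was handed in at about 24 s of the 51 s allowed. The grey meter lies on the foot's +y side, so the table turned to negative angles.

- **What I did:** I gripped the knob, lifted it about 10 mm and swung the table 0.45 rad with the pin clear. Then I loosened the fingers so the pin rested on the plate and dragged it in steps of about 1 mm. I stopped as soon as it locked, backed off, opened the fingers and moved clear.
- **Finding the hole:** The drag force ran at about 4 N, fell to about 0.5 N near 0.77 rad, then rose to a peak of 13.7 N, which stopped the drag. That is below the 25 N limit, though it was measured at the wrist rather than at the pin.
- **Last checks:** In the side view the knob's top was at row 192; a home plunger predicts 191.5 and a pin still on the plate predicts 188.5. The top view puts the table at about -0.77 rad. After moving clear, the wrist force was about 0.
- **Other items:** I saw no shift of the nearby items in the pictures, but I did not measure their positions again afterwards. No check failed or disagreed.

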